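# Set the dish-bay status flags

## Task

Two of the three flip flags on the dish bays no longer agree with their bays: where a culture dish stands in the bay the flag should lie back over the bay with its filled disc up, and where the bay is empty it should lie forward, towards the robot, with its open ring up. Gently push each wrong flag over its pivot with closed fingertips until it lies flat against its stop (pressing its thumb tab down raises the paddle). Leave the flag that is already right, the dishes and everything else where they are, and lift nothing.

Things in the scene. Friction and masses are not known exactly. Their poses are not given: they have to be found in the camera images.
- base_plate: flat pale grey plate on the worktop, 166 x 384 x 4 mm, that carries the three dish bays in a row. Fixed in each run, placed differently from run to run. Origin on the worktop under the middle bay's dish recess; x points away from the robot (across the row), y to the robot's left along the row, z up. The plate reaches from x -102 to +65 mm and from y -216 to +168 mm.
- bay_a: one of three alike dish bays in a row, 112 mm apart, order varying: grey block 106 x 106 x 12 mm with a round recess 92 mm wide, 5 mm deep, for a dish; in front of it a bracket with a flip flag between two steel cheeks (60 mm apart in y, 16 mm in x; stop pins reach 14 mm either side of the pivot). Fixed. Origin under the recess, at the underside; x away from the robot, y along the row.
- flag_a (a joint): angle (rad) of bay_a's white flip flag about its level pin, along the bay's y. 0: flat forward, to the robot, face with raised black open ring, 34 mm wide (bay empty), up; 1.57: upright; 3.14: flat back over the bay's front, face with filled black disc, 25 mm wide (dish in), up. Soft stops at both. Light friction hinge: 0.6 N at the paddle moves it; it stays at any angle, never springs or falls.
- flag_a_pivot (a point): centre of flag_a's hinge pin: 75 mm from bay_a's origin towards the robot (bay's -x) and 66 mm above it, 70 mm above the worktop. Axes as the bay. Under paddle and tab is open air down to 16 mm above the worktop.
- flag_a_paddle (a point): centre of flag_a's round paddle (48 mm wide, 3 mm thick), 32 mm from the pivot; its far rim is 56 mm from the pivot. Moves with the flag.
- flag_a_tab (a point): centre of the round end (22 mm wide) of flag_a's thumb tab, 26 mm from the pivot, opposite the paddle; the tab is 4 mm thick, 14 mm wide and ends 37 mm from the pivot. Tab and paddle are one straight rocker: pressing the tab down raises the paddle.
- bay_b: one of three alike dish bays in a row, 112 mm apart, order varying: grey block 106 x 106 x 12 mm with a round recess 92 mm wide, 5 mm deep, for a dish; in front of it a bracket with a flip flag between two steel cheeks (60 mm apart in y, 16 mm in x; stop pins reach 14 mm either side of the pivot). Fixed. Origin under the recess, at the underside; x away from the robot, y along the row.
- flag_b (a joint): angle (rad) of bay_b's white flip flag about its level pin, along the bay's y. 0: flat forward, to the robot, face with raised black open ring, 34 mm wide (bay empty), up; 1.57: upright; 3.14: flat back over the bay's front, face with filled black disc, 25 mm wide (dish in), up. Soft stops at both. Light friction hinge: 0.6 N at the paddle moves it; it stays at any angle, never springs or falls.
- flag_b_pivot (a point): centre of flag_b's hinge pin: 75 mm from bay_b's origin towards the robot (bay's -x) and 66 mm above it, 70 mm above the worktop. Axes as the bay. Under paddle and tab is open air down to 16 mm above the worktop.
- flag_b_paddle (a point): centre of flag_b's round paddle (48 mm wide, 3 mm thick), 32 mm from the pivot; its far rim is 56 mm from the pivot. Moves with the flag.
- flag_b_tab (a point): centre of the round end (22 mm wide) of flag_b's thumb tab, 26 mm from the pivot, opposite the paddle; the tab is 4 mm thick, 14 mm wide and ends 37 mm from the pivot. Tab and paddle are one straight rocker: pressing the tab down raises the paddle.
- bay_c: one of three alike dish bays in a row, 112 mm apart, order varying: grey block 106 x 106 x 12 mm with a round recess 92 mm wide, 5 mm deep, for a dish; in front of it a bracket with a flip flag between two steel cheeks (60 mm apart in y, 16 mm in x; stop pins reach 14 mm either side of the pivot). Fixed. Origin under the recess, at the underside; x away from the robot, y along the row.
- flag_c (a joint): angle (rad) of bay_c's white flip flag about its level pin, along the bay's y. 0: flat forward, to the robot, face with raised black open ring, 34 mm wide (bay empty), up; 1.57: upright; 3.14: flat back over the bay's front, face with filled black disc, 25 mm wide (dish in), up. Soft stops at both. Light friction hinge: 0.6 N at the paddle moves it; it stays at any angle, never springs or falls.
- flag_c_pivot (a point): centre of flag_c's hinge pin: 75 mm from bay_c's origin towards the robot (bay's -x) and 66 mm above it, 70 mm above the worktop. Axes as the bay. Under paddle and tab is open air down to 16 mm above the worktop.
- flag_c_paddle (a point): centre of flag_c's round paddle (48 mm wide, 3 mm thick), 32 mm from the pivot; its far rim is 56 mm from the pivot. Moves with the flag.
- flag_c_tab (a point): centre of the round end (22 mm wide) of flag_c's thumb tab, 26 mm from the pivot, opposite the paddle; the tab is 4 mm thick, 14 mm wide and ends 37 mm from the pivot. Tab and paddle are one straight rocker: pressing the tab down raises the paddle.
- dish_0: closed clear culture dish, 91 mm wide, 15 mm high, loose, standing in the recess of one of the bays (its top 26 mm above the worktop). Origin at the centre of its underside. To be left alone.
- dish_1: closed clear culture dish, 91 mm wide, 15 mm high, loose, standing in the recess of one of the bays (its top 26 mm above the worktop). Origin at the centre of its underside. To be left alone.
- forceps: steel forceps, 16 x 128 x 10 mm, lying on the ledge at the right end of the base plate. Bystander.
- cryovial: small vial with a cap and pink content, 15 mm wide, 48 mm tall, standing at the left end of the base plate. Origin at its foot. Bystander.
- marker: black marker pen, 15 x 132 x 13 mm, lying on the worktop in front of the bays on the right. Bystander.
- marker_thin: white marker pen with a blue cap, 15 x 132 x 13 mm, lying on the worktop at the front left. Bystander.
- notebook: dark hardback notebook, 148 x 105 x 14 mm, on the worktop at the front right. Bystander.
- pouch: flat sealed test pouch, 69 x 114 x 5 mm, on the worktop in front of the bays on the left. Bystander.

How it is judged:
By the outcome, as a careful person would: the job done as asked, in the order asked, and still so for the second after the job is handed in, with the robot touching nothing.
It also fails if it takes over 58 s, if anything falls off the work surface, if the arm or the gripper's body presses on something with over 40 N, if the wrist force passes 120 N, or if a joint passes its speed limit or range.

## Robot

A 6-joint arm with a two-finger parallel gripper is mounted at the origin on a cart in front of the work surface, level with it; the furniture and walls round the work are solid. World frame = base frame: x ahead of the robot, y to its left, z up, the work surface at z = 0. Lengths are in m, angles in rad, forces in N, time in s.
With the tool pointing down it reaches from about 0.425 to 0.95 m from the base axis. Payload 3.5 kg.
Tool frame: the origin (TCP) lies midway between the tips of the shut fingers; the grasp point (between the pads) lies 19 mm behind it (ctrl.pinch_z is the distance from the TCP to the grasp point, in m); z points along the fingers, y is the line along which they close (so a half turn about z gives the same grasp; the last joint's range is limited). The gripper opens to 85 mm and grips with 20 to 120 N. Pads are 22 mm wide; open, the fingers measure 114 mm over their backs; the gripper's body (76 mm by 85 mm) begins 54 mm behind the grasp point. The pads swing forward as they close: fully open they stand 13 mm farther back than shut.
Start: joints at [-1.403, 0.286, 1.577, -0, 1.279, -0.15], TCP at [0.211, -0.641, 0.231] pointing down, gripper open.
Joint ranges: [-2.77, 2.77], [-0.9, 2.22], [0.21, 2.48], [-1.53, 4.67], [0.24, 2.81], [-2.84, 2.84]. Speed limits (rad/s): [2.79, 2.79, 3.14, 3.14, 3.14, 3.14].

## Interface

Orientations are given as a unit quaternion [x, y, z, w].
In Python, from plant import get_state, viewer, sign_off, ctrl gives the robot as it stands. The module is installed in compiled form; this text tells all that it offers.
- The arm moves only by the shell command python3 -m handwheel 'ROWS' [FORCE]. ROWS is JSON, a list that holds one entry, the list of rows, each a list of 5 numbers: the finger opening in m, from 0 to 0.0854, then the shift along the tool's x, y, z in m, then the turn about the tool's z in degrees. In form: [[[claw, x, y, z, spin], ...]]. A call has 1 to 12 rows; each row shifts and turns the commanded pose from where the row before left it, along the tool's axes as they then stand; what a row does not reach is not made up. A row lasts 1/12 s, in which the tool goes at most 41.7 mm and 7.16 degrees, less where a joint would pass 70% of its speed; a pose out of reach is approached as far as the arm can. A call is refused whole if a number of a shift passes 0.0417 or a number of a turn 7.16, either way. A call with a gripper value outside its range is refused whole. The fingers move at their own pace and stop on an object; FORCE is the grip in N (left out, the last holds). Time passes only in rows, so rows that do not move let the fingers close. It gives the time, the measured TCP pose, the force, the opening and the grip force at its end, in the units of the state.
- get_state(): the state, without advancing time (a new reading comes with each control period).
- viewer.read_camera(name): name is "side" or "top" or "wrist"; returns the picture (480x640x3 uint8, blue, green, red); there is no depth.
- viewer.camera_params(name): a dict with "fov_y" (degrees; the focal length in pixels is half the picture's height over the tangent of half this angle, whatever the lens; pixels are square), "cx", "cy" (the principal point, pixels), "xyz" and "attitude" of the camera in the world; the wrist camera has in their place "hand_eye" (4x4, takes a point from camera to tool coordinates, whose origin is the TCP and whose axes are the flange's). Camera axes: x right, y up, looking along -z (the intrinsics and any distortion apply to the point x, -y, -z); pixel columns grow to the right and rows downward; lengths in m; the calibration is good to about 2 mm. A picture is of the moment at which its call begins: read the wrist's pose just before it. camera_params takes no time and is no camera call.
- sign_off(): hands the job in; it is judged then, once.
Trained networks look in the newest picture that a camera, given by its name, has taken for a name from the list of things; names that differ only in an ending like _2 or _b are one class to them, and where a whole thing is asked for, a point or a joint stands for the part that bears it (a point fixed in the world has none). Each returns a list of dicts, best first, with "confidence" (0 to 1); they miss things now and then, are a little off and sometimes report something else, mostly with a low value. They report only what shows in the picture. A call takes as long as a camera call.
- viewer.look_for(camera, name): "extent" ([left, top, width, height] as shares, 0 to 1, of the picture: columns of its width, rows of its height, round what is visible of it).
- viewer.outline_of(camera, name): "mask" (480x640 bool, what is visible of it) and "extent" ([left, top, width, height] as shares, 0 to 1, of the picture: columns of its width, rows of its height, round what is visible of it).
- viewer.pinpoint(camera, name): "xy" ([column, row] as shares, 0 to 1, of the picture: columns of its width, rows of its height: a listed point, or the origin of a listed thing).
The state is a dict: "time": time; "qpos": joint angles; "dq": joint speeds; "joint_efforts": joint torques, N m; "eef_pos": TCP position; "tcp_rot": TCP orientation; "contact_force": force on the tool from outside, world axes, zero at the start; "wrist_torque": the same for the moment, N m; "opening": opening from 0.0 (shut) to 1.0 (fully open); "finger_force": force on a finger pad.
Only numpy, scipy, OpenCV 4.12 (cv2) and the standard library are available. Lean on these libraries where they do the work, as an engineer would, in place of code of your own. Each camera call takes 0.05 s, during which the arm holds its last target. There are 200 camera calls.

## Working session

There is one attempt and no reset: what is moved stays moved. The work goes in short steps, Python scripts to look and compute and a shell command to move; the robot and the scene stay as the last step left them, time stands still between calls to the robot, and variables do not carry over. Pictures are saved under pics/ and viewed, at most 10 in all, crops included, and the job is handed in when it is done.

```bash
mkdir -p pics
cat > h.py <<'E'
import numpy as np, cv2
from scipy.spatial.transform import Rotation as R
from plant import get_state, viewer, sign_off, ctrl
E
python3 - <<'E'
from h import *
s=get_state(); print(s)
a=viewer.read_camera("top"); b=viewer.read_camera("side")
cv2.imwrite("pics/top.png",a); cv2.imwrite("pics/side.png",b)
for c in("top","side","wrist"): print(c,viewer.camera_params(c))
for c in("top","side"):
  for n in("flag_a_pivot","bay_a","flag_a_paddle","flag_a_tab","dish_0","base_plate"):
    print(c,n,[(round(float(d["xy"][0])*640,1),round(float(d["xy"][1])*480,1),round(d["confidence"],2)) for d in viewer.pinpoint(c,n)])
E
```

```text
{'time': 0.0, 'qpos': array([-1.40298105e+00,  2.87193189e-01,  1.57817982e+00, -3.78738813e-06,
        1.27855688e+00, -1.49995693e-01]), 'dq': array([ 0.00020653, -0.00225512,  0.00191969,  0.00100385,  0.0002219 ,
       -0.0001554 ]), 'joint_efforts': array([ 1.46029692e-03, -4.05971789e+01, -2.92630059e+01, -4.76533671e-05,
        5.76057384e-03, -1.23283730e-06]), 'eef_pos': array([ 0.21084989, -0.64054123,  0.22992728]), 'tcp_rot': array([ 9.87400307e-01,  1.58238011e-01, -1.22246902e-05, -1.16855428e-03]), 'contact_force': array([ 0.20180099,  0.53324601, -0.07496171]), 'wrist_torque': array([-0.01961369, -0.03639957,  0.01000995]), 'finger_force': 0.0, 'opening': 0.9936453058609531}
top {'fov_y': 46.17484633157754, 'cx': 317.14633912753504, 'cy': 237.50255286693806, 'xyz': array([ 0.39345954, -0.06305033,  1.3117259 ]), 'attitude': array([ 0.03305772, -0.02399665, -0.70261385,  0.71039787])}
side {'fov_y': 42.62498809838209, 'cx': 314.40939177486274, 'cy': 250.89215693028447, 'xyz': array([0.2762557 , 1.01604953, 1.08191066]), 'attitude': array([-0.04464829,  0.39972296,  
[... 375 characters left out ...]
01],
       [ 0.00000000e+00,  0.00000000e+00,  0.00000000e+00,
         1.00000000e+00]])}
top flag_a_pivot [(296.8, 232.8, 0.68), (242.9, 223.1, 0.19)]
top bay_a [(249.4, 197.4, 0.63), (346.9, 210.8, 0.6)]
top flag_a_paddle [(291.4, 249.3, 0.64)]
top flag_a_tab [(243.2, 225.5, 0.68)]
top dish_0 [(252.4, 196.4, 0.83), (298.0, 202.0, 0.76)]
top base_plate []
side flag_a_pivot [(308.8, 269.6, 0.6), (362.1, 323.7, 0.52), (292.8, 256.0, 0.4)]
side bay_a [(279.2, 285.3, 0.85), (264.3, 319.3, 0.73)]
side flag_a_paddle [(323.0, 271.6, 0.73), (379.8, 243.8, 0.71)]
side flag_a_tab [(296.9, 269.7, 0.61), (323.9, 272.6, 0.49)]
side dish_0 [(280.0, 285.3, 0.87), (261.1, 313.5, 0.86)]
side base_plate []
```

View pics/top.png

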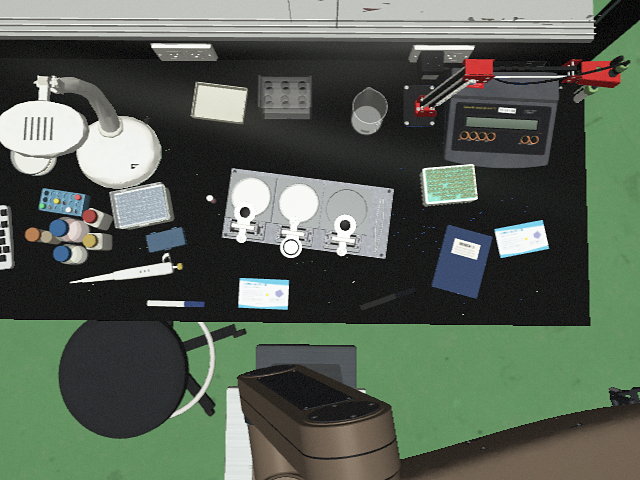

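View pics/side.png

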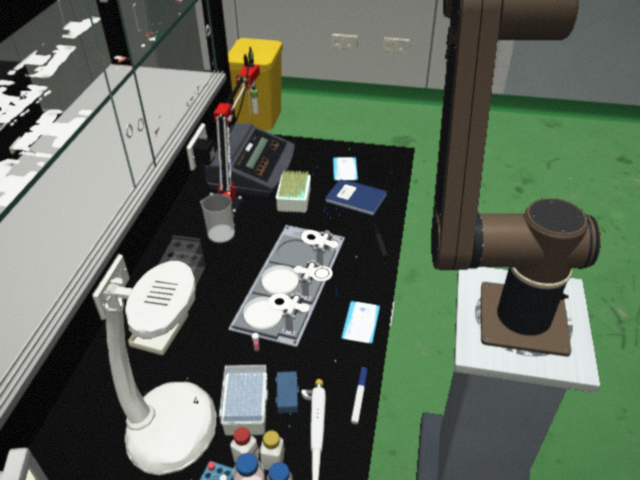

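The left bay has a dish and a disc-up flag, so it is correct. The middle bay (298,202) has a dish but its ring flag lies forward at (291,247), which is wrong. The right bay (347,211) is empty but its disc flag lies back at (345,224), also wrong. The plate corners are at about (231,169), (394,187), (386,258) and (221,238). Next I fit the plate pose.

```bash
cat >> h.py <<'E'
def project(P,c,st=None):
    p=viewer.camera_params(c)
    f=240/np.tan(np.radians(p["fov_y"]/2))
    if c=="wrist":
        T=p["hand_eye"]; Rt=R.from_quat(st["tcp_rot"]).as_matrix()
        Rc=Rt@T[:3,:3]; t=st["eef_pos"]+Rt@T[:3,3]
    else: Rc=R.from_quat(p["attitude"]).as_matrix(); t=p["xyz"]
    q=(np.atleast_2d(P)-t)@Rc
    return np.c_[p["cx"]+f*q[:,0]/-q[:,2], p["cy"]-f*q[:,1]/-q[:,2]]
def plate2w(v,L):
    L=np.atleast_2d(L); c,s=np.cos(v[2]),np.sin(v[2])
    return np.c_[v[0]+c*L[:,0]-s*L[:,1], v[1]+s*L[:,0]+c*L[:,1], L[:,2]]
E
python3 - <<'E'
from h import *
from scipy.optimize import least_squares
L=np.array([[.065,.168,.004],[.065,-.216,.004],[-.102,-.216,.004],[-.102,.168,.004],
 [0,0,.026],[0,.112,.026],[0,-.112,.004],[-.107,0,.07],[-.101,.112,.07],[-.101,-.112,.07]])
U=np.array([[231,169],[394,187],[386,258],[221,238],[298,202],[252.4,196.4],[347,210.8],[291.4,249.3],[243.2,238],[340,252]])
U=U.astype(float)
Ls=np.array([[0,0,.02],[0,.112,.02],[-.107,0,.07]]);Us=np.array([[280,284],[264,316],[322.5,272]])
f=lambda v:np.r_[(project(plate2w(v,L),"top")-U).ravel(),(project(plate2w(v,Ls),"side")-Us).ravel()]
r=least_squares(f,[.6,-.03,-.1],loss="soft_l1",f_scale=2.)
print(r.x,np.degrees(r.x[2]));print(f(r.x).reshape(-1,2).round(1))
v=r.x
s=get_state();m=R.from_quat(s["tcp_rot"]).as_matrix();print(m.round(4))
print(plate2w(v,[[-.075,0,.07],[-.075,-.112,.07]]))
t=plate2w(v,[[-.10,-.056,.3]])[0]; print("to view pose",(t-s["eef_pos"])@m)
E
```

```text
[ 0.57673544 -0.00147672 -0.10980066] -6.29111426498328
[[ 0.4 -0.3]
 [-0.5  0.9]
 [-0.4  0.6]
 [ 0.9  0.8]
 [ 0.2  1. ]
 [-2.3  0.8]
 [-0.8 -0.8]
 [-0.1 -1.5]
 [-1.6  1. ]
 [ 2.  -0.8]
 [-0.1 -5.2]
 [-0.7 -4.2]
 [-0.6  1.2]]
[[ 9.499e-01  3.125e-01  0.000e+00]
 [ 3.125e-01 -9.499e-01 -1.000e-04]
 [ 0.000e+00  1.000e-04 -1.000e+00]]
[[ 0.50218709  0.00674179  0.07      ]
 [ 0.48991411 -0.10458374  0.07      ]]
to view pose [ 0.43313208 -0.48388669 -0.06866061]
```

```bash
python3 -m handwheel '[[[0,0.0237,-0.0233,-0.002,0],[0,0.0237,-0.0233,-0.002,0],[0,0.0237,-0.0233,-0.002,0],[0,0.0237,-0.0233,-0.002,0],[0,0.0237,-0.0233,-0.002,0],[0,0.0237,-0.0233,-0.002,0],[0,0.0237,-0.0233,-0.002,0],[0,0.0237,-0.0233,-0.002,0],[0,0.0237,-0.0233,-0.002,0],[0,0.0237,-0.0233,-0.002,0],[0,0.0237,-0.0233,-0.002,0],[0,0.0237,-0.0233,-0.002,0]]]' 20
python3 -m handwheel '[[[0,0.0237,-0.0233,-0.002,0],[0,0.0237,-0.0233,-0.002,0],[0,0.0237,-0.0233,-0.002,0],[0,0.0237,-0.0233,-0.002,0],[0,0.0237,-0.0233,-0.002,0],[0,0.0237,-0.0233,-0.002,0],[0,0.0237,-0.0233,-0.002,0],[0,0.0237,-0.0233,-0.002,0],[0,0,0,0,6.12],[0,0,0,0,6.12],[0,0,0,0,6.12],[0,0,0,0,6.12]]]'
python3 -m handwheel '[[[0,0,0,0,0],[0,0,0,0,0],[0,0,0,0,0]]]'
python3 - <<'E'
from h import *
s=get_state(); a=viewer.read_camera("wrist")
v=[.57673544,-.00147672,-.10980066]
for n in("flag_a_pivot","flag_a_paddle","flag_a_tab","bay_a"):
    print(n,[(round(float(d["xy"][0])*640,1),round(float(d["xy"][1])*480,1),round(d["confidence"],2)) for d in viewer.pinpoint("wrist",n)])
L=[[-.075,.112,.07],[-.075,0,.07],[-.075,-.112,.07],[-.107,0,.07],[-.043,-.112,.07],[-.049,0,.07],[-.101,-.112,.07]]
u=project(plate2w(v,L),"wrist",s);print(u.round(1))
for p in u: cv2.drawMarker(a,tuple(int(round(k)) for k in p),(0,0,255),0,12,1)
cv2.imwrite("pics/w1.png",a)
E
```

```text
time: 1.7
eef_pos: [0.3942, -0.2852, 0.2558]
tcp_rot: [0.987, 0.158, 0.0, 0.0]
contact_force: [0.1, -0.0, 0.5]
opening: -0.001
finger_force: 0.0
time: 2.7
eef_pos: [0.5157, -0.0499, 0.2715]
tcp_rot: [0.998, -0.057, 0.0, 0.0]
contact_force: [0.5, -0.3, 0.4]
opening: -0.001
finger_force: 0.0
time: 2.95
eef_pos: [0.5156, -0.0505, 0.2714]
tcp_rot: [0.999, -0.054, 0.0, -0.0]
contact_force: [0.5, -0.4, 0.2]
opening: -0.001
finger_force: 0.0
flag_a_pivot [(267.6, 229.4, 0.56)]
flag_a_paddle [(266.5, 260.2, 0.93), (450.8, 299.1, 0.22)]
flag_a_tab [(267.3, 205.2, 0.76)]
bay_a [(371.4, 155.9, 0.93)]
[[162.6 229.6]
 [268.9 229.9]
 [375.1 230.2]
 [270.2 258.5]
 [376.6 200.2]
 [267.9 205.6]
 [374.  253.6]]
```

View pics/w1.png

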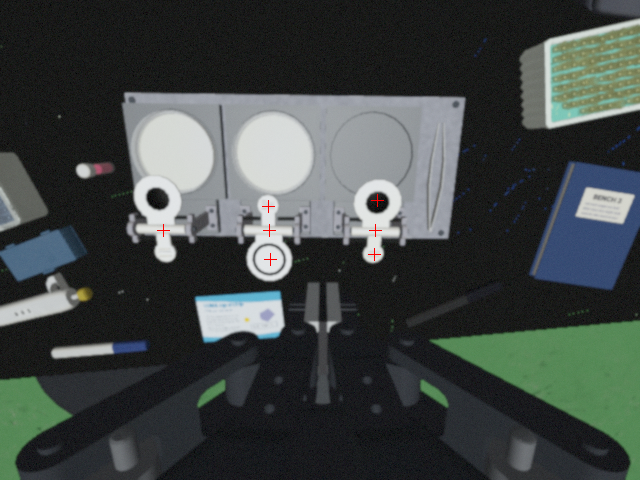

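```bash
python3 -m handwheel '[[[0,0.0014,-0.0092,0.03,0],[0,0.0014,-0.0092,0.03,0],[0,0.0014,-0.0092,0.03,0],[0,0.0014,-0.0092,0.03,0],[0,0.0014,-0.0092,0.03,0],[0,0.0014,-0.0092,0.03,0],[0,0,0,0,0],[0,0,0,0,0],[0,0,0,0,0]]]'
python3 - <<'E'
from h import *
v=[.57673544,-.00147672,-.10980066]
s=get_state(); a=viewer.read_camera("wrist")
d=s["eef_pos"][:2]-v[:2];c,n=np.cos(v[2]),np.sin(v[2]);print("plate xy",c*d[0]+n*d[1],-n*d[0]+c*d[1],s["eef_pos"][2])
cv2.imwrite("pics/w2.png",a)
E
```

```text
time: 3.95
eef_pos: [0.5311, 0.0031, 0.0929]
tcp_rot: [0.999, -0.055, 0.001, 0.0]
contact_force: [0.1, -0.8, 0.4]
opening: 0.001
finger_force: 0.0
plate xy -0.045871732946184005 -0.0004685477783976993 0.09290083752081829
```

View pics/w2.png

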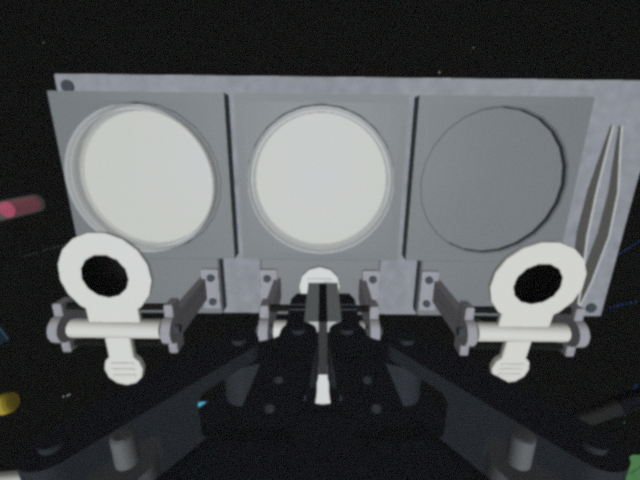

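Fingertips are centred over the middle tab, whose end is at (320,275). Pressing down.

```bash
python3 -m handwheel '[[[0,0,0,0.006,0],[0,0,0,0.006,0],[0,0,0,0.005,0],[0,0,0,0.005,0],[0,0,0,0.005,0],[0,0,0,0.005,0],[0,0,0,0,0]]]'
python3 -m handwheel '[[[0,0,0,0.005,0],[0,0,0,0.005,0],[0,0,0,0.005,0],[0,0,0,0.004,0],[0,0,0,0,0],[0,0,0,0,0]]]'
```

```text
time: 4.58
eef_pos: [0.5294, 0.0036, 0.0581]
tcp_rot: [0.998, -0.055, -0.001, -0.0]
contact_force: [0.8, -1.0, -0.8]
opening: 0.001
finger_force: 0.0
time: 5.08
eef_pos: [0.5294, 0.0037, 0.0397]
tcp_rot: [0.999, -0.055, -0.001, -0.0]
contact_force: [-0.1, 1.2, 0.1]
opening: -0.004
finger_force: 0.0
```

```bash
python3 -m handwheel '[[[0,0,0,-0.02,0],[0,0,0,-0.03,0],[0,0,0,-0.035,0],[0,0,0,-0.035,0],[0,-0.02,0,0,0],[0,-0.03,0,0,0],[0,-0.03,0,0,0],[0,0,0,0,0],[0,0,0,0,0]]]'
python3 - <<'E'
from h import *
v=[.57673544,-.00147672,-.10980066]
s=get_state(); a=viewer.read_camera("wrist")
d=s["eef_pos"][:2]-v[:2];c,n=np.cos(v[2]),np.sin(v[2]);print("plate xy",c*d[0]+n*d[1],-n*d[0]+c*d[1],s["eef_pos"][2])
for t in (40,50,60,70):
    r=np.radians(t); print(t,project(plate2w(v,[[-.075-.056*np.cos(r),0,.07+.056*np.sin(r)]]),"wrist",s).round(0))
cv2.imwrite("pics/w3.png",a)
E
```

```text
time: 5.83
eef_pos: [0.4492, 0.0126, 0.1601]
tcp_rot: [0.999, -0.055, 0.0, -0.0]
contact_force: [0.4, 0.0, 0.3]
opening: 0.002
finger_force: 0.0
plate xy -0.12831940918304827 5.471136382922091e-05 0.16005375071574574
40 [[321. 246.]]
50 [[321. 238.]]
60 [[321. 227.]]
70 [[321. 213.]]
```

View pics/w3.png

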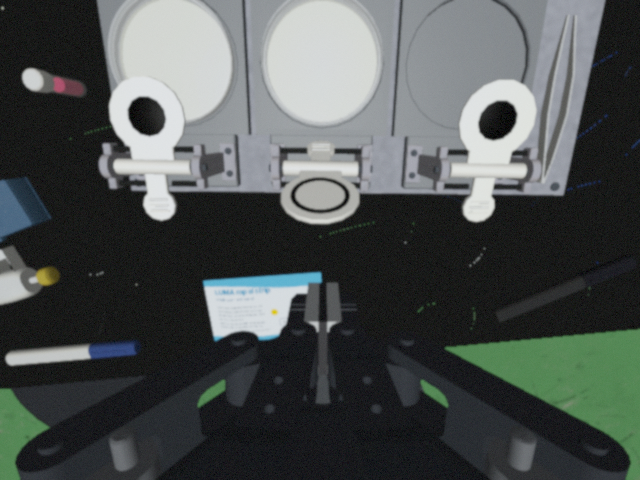

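Paddle now stands at ~63° (its rim is at (321,222)). Fingers go in front of it and push it back.

```bash
python3 -m handwheel '[[[0,0,0,0.03,0],[0,0,0,0.033,0],[0,0,0,0,0],[0,0.01,0,0,0],[0,0.01,0,0,0],[0,0.009,0,0,0],[0,0.009,0,0,0],[0,0.009,0,0,0],[0,0.009,0,0,0],[0,0.009,0,0,0],[0,0,0,0,0]]]'
python3 -m handwheel '[[[0,0.006,0,0.003,0],[0,0.006,0,0.003,0],[0,0.006,0,0.003,0],[0,0.003,0,0.002,0],[0,0,0,0.003,0],[0,0,0,0.003,0],[0,0,0,0.002,0],[0,0,0,0,0]]]'
```

```text
time: 6.8
eef_pos: [0.5172, 0.0048, 0.098]
tcp_rot: [0.998, -0.055, 0.001, 0.0]
contact_force: [0.1, -0.2, 0.9]
opening: 0.0
finger_force: 0.0
time: 7.47
eef_pos: [0.5354, 0.003, 0.0777]
tcp_rot: [0.999, -0.055, -0.001, -0.0]
contact_force: [-0.6, -0.4, -0.8]
opening: 0.001
finger_force: 0.0
```

```bash
python3 -m handwheel '[[[0,0,0,0.0015,0],[0,0,0,0.0015,0],[0,0,0,0.001,0],[0,0,0,0.001,0],[0,0,0,0,0],[0,0,0,0,0]]]'
python3 -m handwheel '[[[0,0,0,0.001,0],[0,0,0,0,0],[0,0,0,0,0]]]'
python3 -m handwheel '[[[0,0,0,0.001,0],[0,0,0,0,0],[0,0,0,0,0]]]'
```

```text
time: 7.97
eef_pos: [0.5358, 0.0029, 0.0732]
tcp_rot: [0.999, -0.055, -0.0, -0.0]
contact_force: [0.4, 0.1, 0.5]
opening: -0.001
finger_force: 0.0
time: 8.22
eef_pos: [0.5358, 0.0029, 0.0722]
tcp_rot: [0.999, -0.055, -0.0, -0.0]
contact_force: [-0.4, -0.4, 1.8]
opening: 0.003
finger_force: 0.0
time: 8.47
eef_pos: [0.536, 0.0029, 0.0715]
tcp_rot: [0.999, -0.055, -0.0, -0.0]
contact_force: [0.3, 0.6, 1.7]
opening: -0.0
finger_force: 1.0
```

```bash
python3 -m handwheel '[[[0,0,0,0.001,0],[0,0,0,0,0],[0,0,0,0,0]]]'
python3 -m handwheel '[[[0,0,0,0.001,0],[0,0,0,0,0],[0,0,0,0,0],[0,0,0,0,0]]]'
```

```text
time: 8.72
eef_pos: [0.536, 0.0029, 0.0714]
tcp_rot: [0.999, -0.055, -0.0, 0.0]
contact_force: [-3.0, 0.9, 7.1]
opening: 0.002
finger_force: 3.4
time: 9.05
eef_pos: [0.5361, 0.0029, 0.0712]
tcp_rot: [0.999, -0.055, -0.001, 0.0]
contact_force: [-4.6, 1.3, 11.8]
opening: -0.001
finger_force: 5.6
```

```bash
python3 -m handwheel '[[[0,0,0,-0.015,0],[0,0,0,-0.03,0],[0,0,0,-0.03,0],[0,0,0,-0.025,0],[0,-0.0124,0.0224,0,0],[0,-0.0124,0.0224,0,0],[0,-0.0124,0.0224,0,0],[0,-0.0124,0.0224,0,0],[0,-0.0124,0.0224,0,0],[0,0,0,0,0],[0,0,0,0,0]]]'
python3 - <<'E'
from h import *
v=[.57673544,-.00147672,-.10980066]
s=get_state(); a=viewer.read_camera("wrist")
d=s["eef_pos"][:2]-v[:2];c,n=np.cos(v[2]),np.sin(v[2]);print("plate xy",c*d[0]+n*d[1],-n*d[0]+c*d[1],s["eef_pos"][2])
u=project(plate2w(v,[[-.075,-.112,.07],[-.101,-.112,.07],[-.043,0,.07]]),"wrist",s);print(u)
for p in u: cv2.drawMarker(a,tuple(int(round(k)) for k in p),(0,0,255),0,12,1)
cv2.imwrite("pics/w4.png",a)
E
```

```text
time: 9.97
eef_pos: [0.4616, -0.1023, 0.1691]
tcp_rot: [0.998, -0.056, 0.0, -0.0]
contact_force: [-0.1, 0.9, 0.0]
opening: 0.005
finger_force: 0.0
plate xy -0.10336846621213801 -0.11284458337319547 0.16912912429577331
[[320.00406074 203.02152166]
 [320.13036821 237.49770259]
 [159.05327533 157.86931865]]
```

View pics/w4.png

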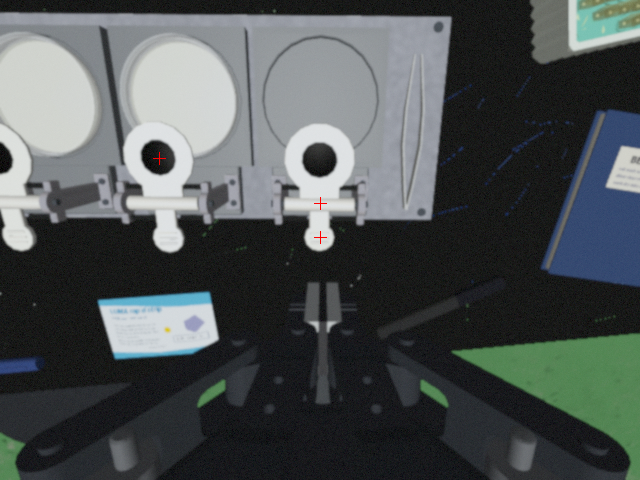

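The middle flag lies flat with its disc up at (158,157). The right tab at (320,237) matches the prediction, so I press it next.

```bash
python3 -m handwheel '[[[0,0,0,0.028,0],[0,0,0,0.028,0],[0,0,0,0.028,0],[0,0,0,0.005,0],[0,0,0,0.005,0],[0,0,0,0.005,0],[0,0,0,0.005,0],[0,0,0,0,0]]]'
python3 -m handwheel '[[[0,0,0,0.005,0],[0,0,0,0.005,0],[0,0,0,0.005,0],[0,0,0,0.005,0],[0,0,0,0.005,0],[0,0,0,0,0],[0,0,0,0,0]]]'
```

```text
time: 10.68
eef_pos: [0.4629, -0.1018, 0.066]
tcp_rot: [0.999, -0.055, 0.001, 0.0]
contact_force: [-0.4, 0.0, 0.2]
opening: -0.004
finger_force: 0.0
time: 11.27
eef_pos: [0.4615, -0.1014, 0.0396]
tcp_rot: [0.999, -0.055, -0.001, -0.0]
contact_force: [0.4, -0.0, -0.0]
opening: 0.001
finger_force: 0.0
```

```bash
python3 -m handwheel '[[[0,0,0,-0.02,0],[0,0,0,-0.03,0],[0,0,0,-0.035,0],[0,0,0,-0.035,0],[0,0.02,0,0,0],[0,0.03,0,0,0],[0,0.031,0,0,0],[0,0,0,0,0],[0,0,0,0,0]]]'
python3 -m handwheel '[[[0,0,0,0.03,0],[0,0,0,0.033,0],[0,0,0,0,0],[0,-0.01,0,0,0],[0,-0.01,0,0,0],[0,-0.009,0,0,0],[0,-0.009,0,0,0],[0,-0.009,0,0,0],[0,-0.009,0,0,0],[0,-0.009,0,0,0],[0,0,0,0,0]]]'
python3 -m handwheel '[[[0,-0.006,0,0.003,0],[0,-0.006,0,0.003,0],[0,-0.006,0,0.003,0],[0,-0.003,0,0.002,0],[0,0,0,0.003,0],[0,0,0,0.003,0],[0,0,0,0.002,0],[0,0,0,0,0]]]'
```

```text
time: 12.02
eef_pos: [0.5432, -0.1106, 0.16]
tcp_rot: [0.999, -0.054, -0.0, -0.0]
contact_force: [-0.7, 0.0, 0.5]
opening: 0.003
finger_force: 0.0
time: 12.93
eef_pos: [0.4761, -0.103, 0.0972]
tcp_rot: [0.998, -0.055, -0.001, -0.0]
contact_force: [0.1, 0.1, -1.0]
opening: 0.005
finger_force: 0.0
time: 13.6
eef_pos: [0.4569, -0.101, 0.0777]
tcp_rot: [0.999, -0.055, -0.001, -0.0]
contact_force: [-0.2, 0.2, -0.4]
opening: -0.004
finger_force: 0.0
```

```bash
python3 -m handwheel '[[[0,0,0,0.0015,0],[0,0,0,0.0015,0],[0,0,0,0.0015,0],[0,0,0,0.0015,0],[0,0,0,0,0],[0,0,0,0,0]]]'
python3 -m handwheel '[[[0,0,0,0.001,0],[0,0,0,0,0],[0,0,0,0,0]]]'
python3 -m handwheel '[[[0,0,0,0.001,0],[0,0,0,0,0],[0,0,0,0,0]]]'
```

```text
time: 14.1
eef_pos: [0.4571, -0.1011, 0.0722]
tcp_rot: [0.999, -0.055, -0.0, -0.0]
contact_force: [0.5, -0.2, -0.1]
opening: -0.001
finger_force: 0.0
time: 14.35
eef_pos: [0.4573, -0.1012, 0.0716]
tcp_rot: [0.999, -0.055, 0.0, 0.0]
contact_force: [0.4, 0.3, 1.7]
opening: -0.002
finger_force: 0.7
time: 14.6
eef_pos: [0.4573, -0.1012, 0.0714]
tcp_rot: [0.999, -0.055, -0.0, -0.0]
contact_force: [-2.7, 0.9, 7.6]
opening: -0.002
finger_force: 3.6
```

```bash
python3 -m handwheel '[[[0,0,0,0.001,0],[0,0,0,0,0],[0,0,0,0,0],[0,0,0,-0.015,0],[0,0,0,-0.03,0],[0,0,0,-0.035,0],[0,0,0,-0.035,0],[0,0,0,-0.035,0],[0,0.02,-0.02,0,0],[0,0.02,-0.02,0,0],[0,0,0,0,0],[0,0,0,0,0]]]'
python3 - <<'E'
from h import *
a=viewer.read_camera("wrist"); cv2.imwrite("pics/w5.png",a)
b=viewer.read_camera("side"); cv2.imwrite("pics/s5.png",cv2.resize(b[200:360,200:400],None,fx=3,fy=3))
E
```

```text
time: 15.6
eef_pos: [0.5015, -0.0651, 0.2191]
tcp_rot: [0.999, -0.054, -0.0, 0.0]
contact_force: [-0.4, -0.7, 0.3]
opening: -0.002
finger_force: 0.0
```

View pics/w5.png

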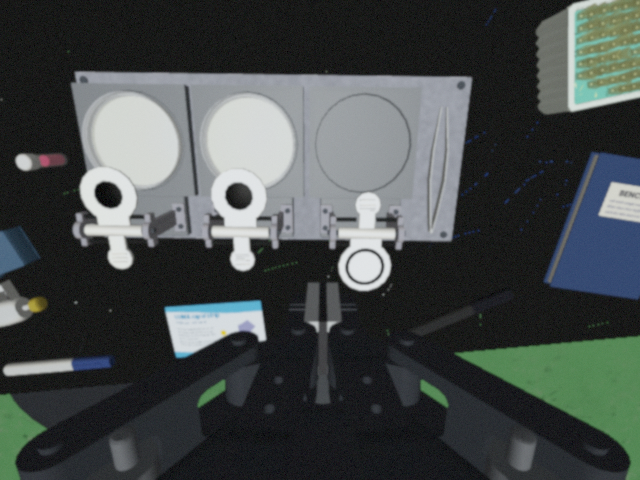

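View pics/s5.png

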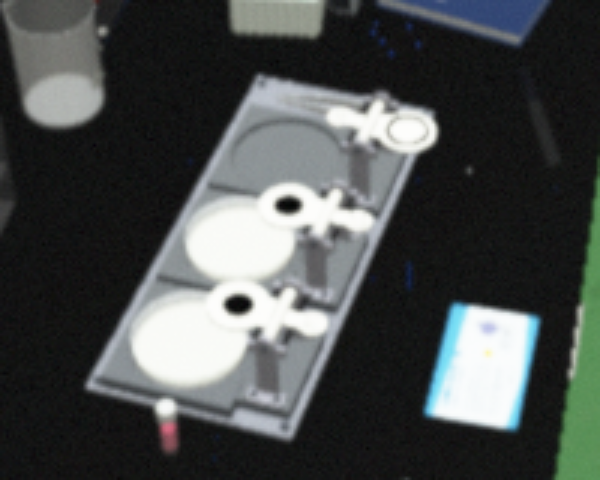

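The left and middle flags lie back, disc up, at (108,195) and (238,193). The right flag lies forward, ring up, at (364,266). Nothing else has moved, so I am handing in.

```bash
python3 -c "from plant import sign_off; print(sign_off())"
```

```text
the job is handed in; nothing more can be done
None
```

Both wrong flags now lie flat against their stops: the middle one back with its disc up, the right one forward with its ring up. The left flag, the dishes and everything else were left alone, and I handed the job in at about 16 s.

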